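# Turn a pump cover over beneath a low shelf

### The arm

A 7-joint arm with a two-finger parallel gripper is mounted at the origin on the work surface. World frame = base frame: x ahead of the robot, y to its left, z up, the work surface at z = 0. Lengths are in mm, angles in rad, forces in N, time in s.
With the tool pointing down it reaches from about 425 to 875 mm from the base axis. Payload 4.7 kg.
Tool frame: the origin (TCP) lies between the finger pads; the fingertips stand 14 mm ahead of it and the grasp point (between the pads) lies 5 mm behind it (arm.nose_length is the distance from the TCP to the fingertips, in mm); z points along the fingers, y is the line along which they close (so a half turn about z gives the same grasp; the last joint's range is limited). The gripper opens to 87 mm and grips with 3 to 60 N. Pads are 19 mm wide; open, the fingers measure 117 mm over their backs; the gripper's body (75 mm by 190 mm) begins 51 mm behind the grasp point.
Start: joints at [-1.279, 0.321, -0.07, 1.45, 0.023, 1.371, -0.057], TCP at [178.283, 625.092, 236.587] pointing down, gripper open.
Joint ranges: [-2.86, 2.86], [-0.3, 2.09], [-1.38, 1.24], [0.06, 2.45], [-1.56, 4.7], [0.09, 2.05], [-2.69, 2.69]. Speed limits (rad/s): [2.57, 2.57, 3.14, 3.14, 3.14, 3.14, 3.14].

### API

Orientations are given as a rotation vector (axis times angle).
In Python, from cell import arm, command_gripper, state, eyes gives the robot as it stands. The module is installed in compiled form; this text tells all that it offers. Calls block until the motion is done:
- arm.move_to(position, orientation): joint-space move of the TCP to a pose.
- arm.movel(position, rotation=None, speed=150): straight line of the TCP; rotation=None keeps the orientation; speed is the mean speed in mm/s.
- arm.move_joints(angles): joint-space move.
- command_gripper(opening, f_grip=None): finger opening in mm; f_grip is the grip in N (None keeps the last); returns when the fingers have stopped.
- arm.sleep(seconds).
- arm.solve_ik(position, orientation): joint angles nearest the present ones, or None.
- state(): the state.
- eyes.get_image(name): name is "scene" or "top" or "wrist"; returns (picture, depth): 400x640x3 uint8, red, green, blue; 400x640 float32, mm along the optical axis (not along the pixel's ray), 0 where there is no reading.
- eyes.camera_params(name): a dict with "fx", "fy", "cx", "cy" (pixels), "rvec" (rotation vector, rad) and "tvec" (3), from world to camera coordinates, as OpenCV has them; the wrist camera has in their place "tool_from_camera" (4x4, takes a point from camera to tool coordinates, whose origin is the TCP and whose axes are the flange's). Camera axes: x right, y down, z forward; pixel columns grow to the right and rows downward; lengths in mm; the calibration is good to about 2 mm. A picture is of the moment at which its call begins: read the wrist's pose just before it. camera_params takes no time and is no camera call.
A pose or a line that the arm cannot do raises arm.Unreachable and nothing moves.
- arm.sign_off(): hands the job in; it is judged then, once.
The state is a dict: "clock": time; "joint_pos": joint angles; "joint_velocities": joint speeds; "joint_torque": joint torques, N m; "eef_pos": TCP position; "orientation": TCP orientation; "contact_force": force on the tool from outside, world axes, zero at the start; "wrist_torque": the same for the moment, N m; "finger_gap": finger opening in mm; "gripper_force": force on a finger pad.
Only numpy, scipy, OpenCV 4.12 (cv2) and the standard library are available. Lean on these libraries where they do the work, as an engineer would, in place of code of your own. Each camera call takes 0.05 s, during which the arm holds its last target. There are 200 camera calls.

### The job

Two pump covers, one orange and one green, lie on swing-over stands beneath the low blue wire shelf, their handles sticking out in front of it. Take the orange cover by its round orange grip and turn it right over beneath the shelf until it lies flat on the other side of its stand, bare metal boss up, then let go. Leave the green cover where it is and do not knock the shelf.

Things in the scene. Friction and masses are not known exactly. Their poses are not given: they have to be found in the camera images.
- orange_cover (a joint): Stiff hinge of the orange cover (plate 118 x 88 x 10 mm): stays where left, takes 4 to 11 N at the grip. Axis level, 55 mm above the bench. 0 rad: flat to the left (+y), boss down; grows as it rises; pi/2 upright, its edge 95 mm from the axis, 15 mm below the shelf; pi (end stop): flat to the right (-y), turned over, boss up. Starts at 0 to 0.4.
- orange_grip (a point): Middle of the round orange grip, 16 mm diameter, 56 mm long, parallel to the hinge axis and 75 mm from it; it goes over in a half circle. Fixed to the cover, so it must turn between upright fingers. Axes turn with the cover: x along grip and hinge axis, level, away from the robot; y from hinge axis to grip (axis lies 75 mm along -y); z up at joint 0.
- green_grip (a point): The same point on the green cover's grip: an equal cover on an equal stand, left or right of the orange one (stand middles 240 to 300 mm apart), also lying to its left (+y). To be left alone.
- rack: Low blue wire-deck shelf fixed to the bench, 600 mm long (y), 200 mm deep (x), underside 165 mm, top 205 mm above the bench, on four corner legs; a blue bin on it reaches 253 mm. Origin on the bench below the middle of the front edge, which faces the robot; x away from the robot, z up. Grip middles stand 80 mm in front of that edge.

How it is judged:
By the outcome, as a careful person would: the job done as asked, in the order asked, and still so for the second after the job is handed in, with the robot touching nothing.
It also fails if it takes over 35 s, if anything falls off the work surface, if the arm or the gripper's body presses on something with over 40 N, if the wrist force passes 120 N, or if a joint passes its speed limit or range.

## Working session

There is one attempt and no reset: what is moved stays moved. The work goes in short steps, each a Python script; the robot and the scene stay as the last script left them, time stands still between calls to the robot, and variables do not carry over. Pictures are saved under pics/ and viewed, at most 10 in all, crops included, and the job is handed in when it is done.

```bash
mkdir -p pics; cat > h.py <<'E'
import numpy as np, cv2
from cell import arm, command_gripper, state, eyes
from scipy.spatial.transform import Rotation as R
def pts(name, img=None):
    st=state(); im,d=eyes.get_image(name); p=eyes.camera_params(name)
    v,u=np.mgrid[0:400,0:640]
    c=np.stack([(u-p['cx'])/p['fx']*d,(v-p['cy'])/p['fy']*d,d],-1)
    if name=='wrist':
        T=p['tool_from_camera']; T=np.array(T); t=c@T[:3,:3].T+T[:3,3]
        w=t@R.from_rotvec(st['orientation']).as_matrix().T+np.array(st['eef_pos'])
    else:
        M=R.from_rotvec(np.ravel(p['rvec'])).as_matrix(); w=(c-np.ravel(p['tvec']))@M
    return im,d,w
def save(im,f): cv2.imwrite('pics/'+f,im[:,:,::-1])
E
python3 - <<'E'
from h import *
for n in ('scene','top'):
    im,d,w=pts(n); save(im,n+'0.png')
    hsv=cv2.cvtColor(im,cv2.COLOR_RGB2HSV)
    for c,(lo,hi) in dict(orange=((5,150,80),(20,255,255)),green=((45,100,50),(85,255,255)),blue=((95,100,50),(125,255,255))).items():
        m=cv2.inRange(hsv,lo,hi); k,l,s,ce=cv2.connectedComponentsWithStats(m)
        for i in range(1,k):
            if s[i,4]>40:
                q=w[(l==i)&(d>0)]
                if len(q): print(n,c,s[i],np.median(q,0).round(),np.percentile(q,2,axis=0).round(),np.percentile(q,98,axis=0).round())
print(state())
E
```

```text
scene orange [  0   0  37  29 611] [1184. 1740. -620.] [1099. 1697. -628.] [1266. 1798. -614.]
scene orange [432  70  17  26 196] [661. -11. 222.] [640. -18. 218.] [684.  -6. 224.]
scene orange [  0  73  20  36 379] [534. 723.  56.] [494. 706.  53.] [557. 749.  58.]
scene orange [467 147  22  17 159] [ 660. -110.   88.] [ 651. -126.   13.] [722. -92.  94.]
scene orange [464 161  22  12 128] [ 639. -107.   88.] [ 570. -125.   81.] [646. -85. 197.]
scene orange [491 161  21  11  72] [ 664. -147.   74.] [ 658. -172.    2.] [ 715. -134.   80.]
scene orange [489 169  22  13 123] [ 647. -149.   72.] [ 568. -170.   64.] [ 654. -108.  198.]
scene orange [449 196  53  39 931] [ 563. -130.   78.] [ 530. -166.   63.] [583. -86. 170.]
scene orange [431 256  21  39 426] [449. -97.  89.] [ 423. -105.   83.] [477. -90.  92.]
scene green [326 113  19  11  94] [667. 136.  64.] [661. 121.  62.] [672. 152.  67.]
scene green [288 138  56  37 980] [583. 139.  64.] [542. 100.  60.] [602. 182. 169.]
scene green [259 196  22  32 276] [462. 171.  68.] [437. 165.  65.] [489. 178.  71.]
scene blue [  224     4
[... 2707 characters left out ...]
([-1.27889507,  0.32175951, -0.07007258,  1.45157629,  0.02262077,
        1.37081957, -0.05689013]), 'joint_velocities': array([ 0.00114113, -0.00305187,  0.00032375, -0.00265624,  0.00043702,
        0.00077047, -0.00070197]), 'joint_torque': array([-5.56175837e-04, -4.92569304e+01, -4.05974854e-01, -3.13399279e+01,
       -6.41249889e-02,  3.95427074e-02,  6.79704817e-05]), 'eef_pos': array([178.18330333, 624.5916071 , 235.55218971]), 'orientation': array([-4.34901628e-01, -3.11121525e+00,  2.78288568e-03]), 'contact_force': array([-0.08566998,  0.17499501,  0.0700102 ]), 'wrist_torque': array([-0.0246723 , -0.01099276, -0.00634022]), 'gripper_force': 0.0, 'finger_gap': 86.89686373172731}
```

View pics/scene0.png

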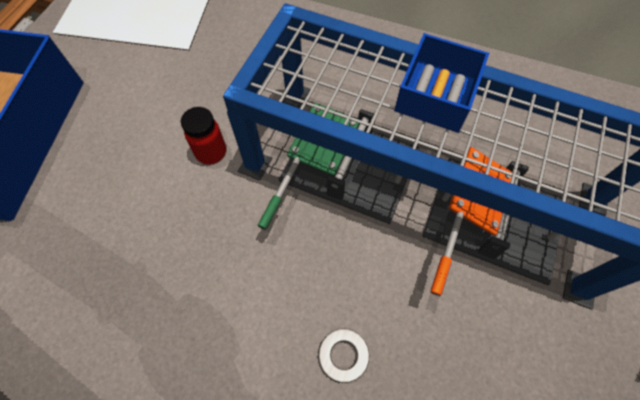

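View pics/top0.png

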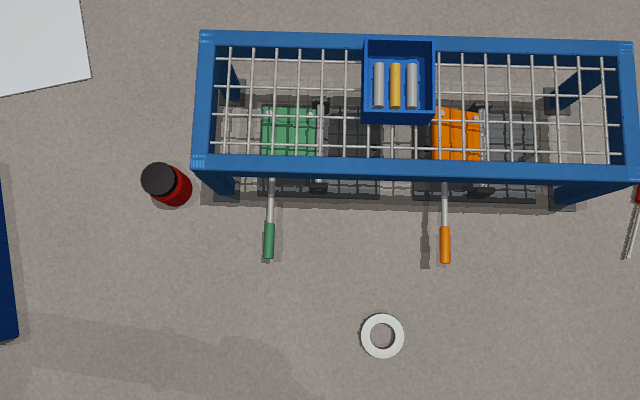

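The orange grip appears at about px (445,245) in the top view and (440,275) in the scene view, at roughly (451,-97,83). The cover is raised by about 0.33 rad. Green is to its left at (463,172). Next I lift, move over the orange grip and refine the measurement with the wrist camera.

```bash
cat >> h.py <<'E'
def ori(lean,yaw,flip=False):
    # tool upright pointing down, closing line across the grip; lean>0: body leans to -y
    B=np.diag([1,-1,-1.]) if flip else np.diag([-1,1,-1.])
    return (R.from_euler('z',yaw)*R.from_euler('x',lean)*R.from_matrix(B)).as_rotvec()
E
python3 - <<'E'
from h import *
s=state(); p=s['eef_pos'].copy(); p[2]=330
arm.movel(p)
for f in (False,True):
  for l in (-.7,0,.7):
    for pos in ([451,-98,83],[451,-170,130],[451,-240,80]):
      q=arm.solve_ik(pos,ori(l,0,f)); print(f,l,pos,None if q is None else np.round(q,2))
print(eyes.camera_params('wrist'))
arm.move_to([400,-110,300],ori(0,0))
im,d,w=pts('wrist'); save(im,'w1.png'); print(state()['clock'],state()['joint_pos'].round(2))
hsv=cv2.cvtColor(im,cv2.COLOR_RGB2HSV); m=cv2.inRange(hsv,(5,150,80),(20,255,255))
k,l,st,ce=cv2.connectedComponentsWithStats(m)
for i in range(1,k):
    if st[i,4]>200:
        q=w[(l==i)&(d>0)]; print(st[i],np.median(q,0).round(1),np.percentile(q,[2,98],axis=0).round(1).tolist())
E
```

```text
False -0.7 [451, -98, 83] [-0.69  0.21  0.38  2.13  0.65  1.14  0.88]
False -0.7 [451, -170, 130] [-0.68  0.1   0.52  2.14  0.71  1.15  1.03]
False -0.7 [451, -240, 80] [-0.65  0.21  0.66  2.19  0.74  0.94  1.08]
False 0 [451, -98, 83] [-0.77  0.07  0.97  2.11 -0.07  1.    1.8 ]
False 0 [451, -170, 130] [ 0.56  0.06 -0.26  1.98  0.02  1.1   1.86]
False 0 [451, -240, 80] [ 0.67  0.18 -0.26  1.96  0.05  1.01  1.96]
False 0.7 [451, -98, 83] [ 0.96  0.4  -0.44  1.9  -0.45  1.28  2.31]
False 0.7 [451, -170, 130] [ 1.05  0.42 -0.44  1.76 -0.39  1.44  2.31]
False 0.7 [451, -240, 80] [ 1.11  0.57 -0.44  1.66 -0.3   1.42  2.36]
True -0.7 [451, -98, 83] [-0.67  0.21  0.35  2.13  0.65  1.15 -2.26]
True -0.7 [451, -170, 130] [-0.58  0.1   0.41  2.14  0.72  1.16 -2.12]
True -0.7 [451, -240, 80] [ 0.26  0.19 -0.31  2.16  0.9   1.06 -2.18]
True 0 [451, -98, 83] [-0.66  0.06  0.84  2.11 -0.06  1.   -1.35]
True 0 [451, -170, 130] [-0.61  0.04  0.95  2.02 -0.04  1.1  -1.22]
True 0 [451, -240, 80] [-0.6   0.34  1.19  2.   -0.36  1.04 -0.81]
True 0.7 [451, -98, 83] [-0.36  0.71  1.2   1.94 -1.02  1.71 -
[... 323 characters left out ...]
,
         6.80813193e+01],
       [ 9.99999557e-01, -7.06474900e-04,  6.22152788e-04,
         7.59017899e-01],
       [-7.80429828e-04, -2.52594947e-01,  9.67571798e-01,
        -1.47273358e+02],
       [ 0.00000000e+00,  0.00000000e+00,  0.00000000e+00,
         1.00000000e+00]])}
3.6333 [-0.3  -0.25  0.42  1.89  0.1   1.48  1.67]
[322 192  16  48 597] [450.9 -98.3  87.7] [[425.2, -105.3, 81.8], [478.5, -90.2, 90.0]]
[122 238  33  32 226] [ 367.3 -156.3  371.2] [[364.8, -157.4, 362.6], [369.9, -155.5, 376.0]]
[487 238  33  57 490] [369.4 -61.2 373.1] [[364.9, -62.0, 363.3], [378.8, -60.1, 376.6]]
[ 276  281  362   41 4722] [377.7 -88.7 381.8] [[376.8, -164.1, 63.0], [592.7, -38.3, 385.5]]
```

View pics/w1.png

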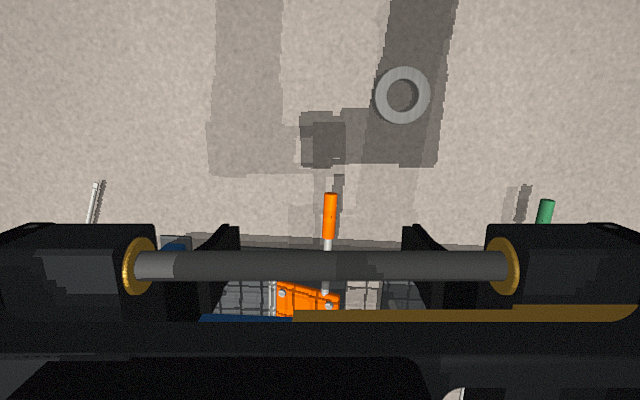

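The wrist view shows the orange grip at px (330,216). Its measured centre is about (452,-97.7,82.5), which agrees with the other two views. The green grip at px (546,212) is well clear. The line between the grips gives a yaw of -0.045, and the hinge axis comes out at y≈-168, z≈55. I'll carry the cover over in three grips, turning the tool with it each time.

```bash
cat >> h.py <<'E'
YAW=-0.045; E_=np.array([-np.sin(YAW),np.cos(YAW),0]); Z=np.array([0,0,1.])
def tcp(g,lean,back=0):
    o=ori(lean,YAW); return g+(5-back)*R.from_rotvec(o).as_matrix()[:,2], o
def grip_at(ax,th): return ax+75*(np.cos(th)*E_+np.sin(th)*Z)
def turn(ax,t0,t1,l0,l1,n=8):
    for k in range(1,n+1):
        a=k/n; th=t0+a*(t1-t0)
        arm.movel(*tcp(grip_at(ax,th),l0+a*(l1-l0)),speed=60)
        s=state(); F=s['contact_force']; print(round(th,2),F.round(1),round(s['finger_gap'],1),s['eef_pos'].round(1),round(s['clock'],1))
        if np.linalg.norm(F)>45: print('STOP');return False
    return True
E
python3 - <<'E'
from h import *
g=np.array([452,-97.7,82.5]); th=np.arcsin((82.5-55)/75); ax=g-75*(np.cos(th)*E_+np.sin(th)*Z); print(th,ax)
command_gripper(45,30)
arm.move_to(*tcp(g,-.47,110)); print(state()['joint_pos'].round(2))
arm.movel(*tcp(g,-.47),speed=120)
command_gripper(5,30); s=state(); print(s['finger_gap'],s['contact_force'],s['eef_pos'],tcp(g,-.47)[0])
if 12<s['finger_gap']<20: turn(ax,th,th+.93,-.47,.46)
im,d,w=pts('top'); save(im[150:320,330:580],'t2.png')
print(state()['joint_pos'].round(2))
E
```

```text
0.37542360798103935 [ 448.86112033 -167.40579197   55.        ]
[-0.36  0.03  0.07  2.    0.46  1.31  1.07]
15.091865272324213 [ 0.62951557 -1.49862708  1.36405908] [ 451.952145   -100.39986139   78.21147638] [451.89813497 -99.96213908  78.04215856]
0.49 [ 0.  -1.5 -1.2] 14.9 [ 451.7 -103.4   86. ] 7.2
0.61 [ 1.1  0.3 -2.3] 15.0 [ 451.5 -107.1   92.9] 7.5
0.72 [ 0.9  0.3 -0.1] 14.9 [ 451.3 -111.6   99.6] 7.8
0.84 [-0.   1.7  1.4] 15.0 [ 450.9 -116.9  105.8] 8.1
0.96 [-0.5  3.2  3.1] 14.8 [ 450.7 -122.9  111.3] 8.4
1.07 [-0.2  3.2  4.4] 14.9 [ 450.3 -129.5  116.2] 8.7
1.19 [-1.1  3.8  6.5] 14.8 [ 450.  -136.8  120.3] 9.0
1.31 [-0.6  2.9  7.8] 15.2 [ 449.6 -144.5  123.5] 9.3
[ 0.18  0.22  0.41  1.92 -0.49  1.32  2.31]
```

View pics/t2.png

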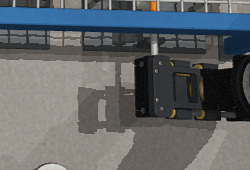

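The cover is at about 1.3 rad with low forces. The gripper holds the grip at px (150,85) of the crop, with the handle rod still lined up. Next I open slightly, swing the tool back around the grip, regrasp and continue.

```bash
python3 - <<'E'
from h import *
ax=np.array([448.86,-167.41,55]); th=.3754+.93
for t1 in (th+.93,np.pi+.01):
    g=grip_at(ax,th); command_gripper(40,30)
    for l in (.15,-.16,-.47): arm.movel(*tcp(g,l),speed=4)
    command_gripper(5,30); s=state(); print('regrip',s['finger_gap'],s['contact_force'].round(1),s['clock'],s['joint_pos'].round(2))
    if not 12<s['finger_gap']<20: break
    if not turn(ax,th,t1,-.47,-.47+t1-th): break
    th=t1
im,d,w=pts('scene'); save(im,'s3.png')
E
```

```text
regrip 15.140849819033178 [ 1.7  2.8 -4. ] 12.2333 [-0.24  0.05  0.16  2.1   0.51  1.12  1.19]
1.42 [ 2.8 -1.8 -5.2] 14.9 [ 449.1 -159.6  124.6] 12.5
1.54 [ 1.3 -1.9 -2.9] 15.0 [ 448.7 -167.1  125.2] 12.8
1.65 [ 1.7 -0.8  0.8] 15.0 [ 448.4 -174.4  124.7] 13.1
1.77 [-0.3 -0.8  2.8] 15.5 [ 448.  -182.4  123.6] 13.4
1.89 [-1.  -3.1  4. ] 15.2 [ 447.6 -190.7  121.3] 13.7
2.0 [-0.4 -3.6  4.3] 15.3 [ 447.3 -198.3  118. ] 13.9
2.12 [-0.7 -4.4  3. ] 15.1 [ 446.9 -205.3  113.9] 14.2
2.24 [ 0.3 -4.4  3. ] 14.6 [ 446.7 -212.   108.9] 14.5
regrip 14.798836089952317 [-0.7 -3.1  0.7] 17.425 [-0.21  0.07  0.29  2.11  0.54  1.02  1.3 ]
2.35 [ 0.7 -6.4 -0.4] 15.1 [ 446.2 -223.1  103.8] 17.7
2.46 [ 0.3 -7.7 -0. ] 15.1 [ 446.  -228.2   97.3] 18.0
2.58 [-2.  -7.7  1.3] 15.1 [ 445.8 -232.7   90.1] 18.3
2.69 [-0.9 -9.4  2.9] 15.2 [ 445.6 -236.4   82.4] 18.6
2.81 [ -0.7 -10.    1.5] 14.7 [ 445.5 -239.1   74.2] 18.9
2.92 [-0.4 -9.6  1.3] 15.3 [ 445.4 -240.9   65.8] 19.2
3.04 [ -1.3 -10.9  -0.3] 14.8 [ 445.3 -241.7   56.9] 19.5
3.15 [ -3.1 -10.    8.8] 15.2 [ 445.2 -241.2   50. ] 19.8
```

View pics/s3.png

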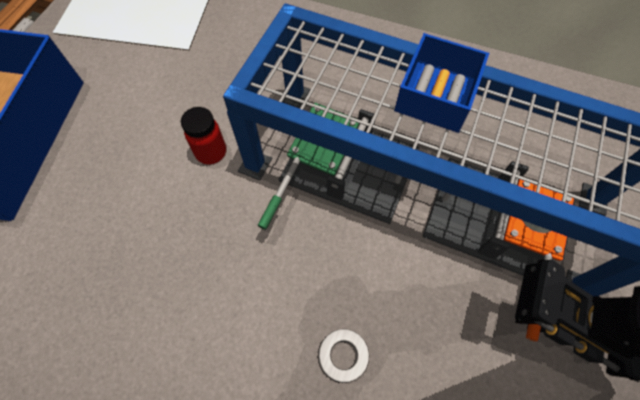

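The scene view shows the cover turned over, with the plate at px (540,220) and the gripper on the grip at (533,325). I'll press it gently onto the stop, release, back off and check.

```bash
python3 - <<'E'
from h import *
for k in range(6):
    p=state()['eef_pos'].copy()
    if state()['contact_force'][2]>20: break
    ax=np.array([448.86,-167.41,55]); q,o=tcp(grip_at(ax,np.pi+.01),-.47+np.pi+.01-(.3754+1.86))
    q[2]-=1.0*(k+1); arm.movel(q,o,speed=15); print(state()['contact_force'].round(1),state()['eef_pos'].round(1))
command_gripper(45,30)
z=R.from_rotvec(o).as_matrix()[:,2]
arm.movel(q-z*90,o,speed=150)
arm.move_to([400,-60,320],ori(0,YAW))
print(state()['clock'])
for n in ('top','scene'):
    im,d,w=pts(n); hsv=cv2.cvtColor(im,cv2.COLOR_RGB2HSV); m=cv2.inRange(hsv,(5,150,80),(20,255,255))
    save(im,n+'4.png'); k,l,st,ce=cv2.connectedComponentsWithStats(m)
    for i in range(1,k):
        if st[i,4]>60:
            qq=w[(l==i)&(d>0)]; print(n,st[i],np.median(qq,0).round(1),np.percentile(qq,[2,98],axis=0).round(1).tolist())
E
```

```text
[ -4.2 -10.4  12.7] [ 445.3 -241.3   50. ]
[ -6.7 -10.   17.1] [ 445.3 -241.2   49.9]
[ -7.3 -10.9  23.5] [ 445.3 -241.2   49.9]
23.2583
top [489 114  20   7 110] [ 661.1 -207.9   58.7] [[654.3, -221.1, 56.0], [665.4, -189.8, 61.4]]
top [512 115  21   6 123] [ 657.9 -242.9   58.5] [[615.8, -258.8, 55.6], [663.1, -198.3, 197.2]]
top [489 123  20  26 312] [ 635.9 -197.1   59. ] [[608.6, -218.8, 56.3], [648.5, -186.2, 61.7]]
top [513 124  21  16 158] [ 641.  -247.8   59. ] [[624.9, -258.4, 56.3], [647.4, -227.0, 62.0]]
top [536 124   5  26  96] [ 623.2 -267.9   58.4] [[604.4, -298.0, -0.1], [645.8, -257.8, 75.0]]
top [490 152  10   9  68] [ 592.8 -191.6   58.9] [[587.2, -199.3, 56.7], [600.8, -185.9, 62.1]]
scene [  0   0  38  29 630] [1183.7 1738.6 -620.3] [[1099.1, 1696.0, -627.4], [1268.9, 1798.4, -614.0]]
scene [466 181  11  20 112] [403.9 -46.2 407.1] [[396.8, -48.7, 406.0], [411.5, -43.5, 408.5]]
scene [402 206  43  16  98] [377.6 -19.4 402.3] [[376.4, -33.6, 400.3], [378.6, -5.7, 404.6]]
scene [526 300  19  41 465] [ 441.6 -240.6   62. ] [[415.9, -248.8, 55.2], [469.6, -234.9, 65.0]]
```

View pics/top4.png

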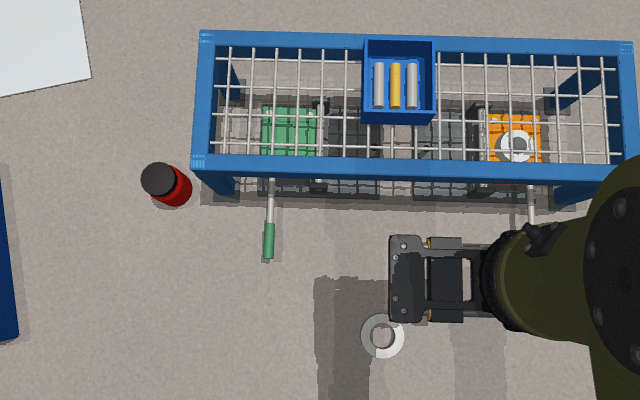

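The orange plate at px (515,138) lies level: z is about 59 mm on both sides and the grip top is at 63 mm. The metal boss shows on top, green is unmoved, and the robot is clear.

```bash
python3 -c "
from h import *
print(arm.sign_off(), state()['clock'])"
```

```text
the job is handed in; nothing more can be done
the job is handed in; nothing more can be done
```

The orange cover lies flat on the other side of its stand, boss up and released; the green cover was left where it was, I saw no sign of touching the shelf, and the job was handed in at about 23 s.

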